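Lay a mural test block down for painting

ROBOT

A 6-joint arm with a two-finger parallel gripper is mounted at the origin on the work surface. World frame = base frame: x ahead of the robot, y to its left, z up, the work surface at z = 0. Lengths are in m, angles in rad, forces in N, time in s.
With the tool pointing down it reaches from about 0.375 to 0.9 m from the base axis. Payload 3.1 kg.
Tool frame: the origin (TCP) lies at the centre of the arm's flange, where the gripper is bolted on; the fingertips stand 182 mm ahead of it and the grasp point (between the pads) lies 164 mm ahead of it; z points along the fingers, y is the line along which they close (so a half turn about z gives the same grasp; the last joint's range is limited). The gripper opens to 87 mm and grips with 3 to 60 N. Pads are 19 mm wide; open, the fingers measure 117 mm over their backs; the gripper's body (75 mm by 190 mm) begins 51 mm behind the grasp point.
Start: joints at [-1.494, 0.527, 1.433, -0, 1.181, -0.178], TCP at [0.158, -0.605, 0.405] pointing down, gripper open.
Joint ranges: [-3.08, 3.08], [-0.75, 2.2], [0.22, 2.44], [-1.43, 4.57], [0, 2.65], [-2.85, 2.85]. Speed limits (rad/s): [2.79, 2.79, 3.14, 3.14, 3.14, 3.14].

INTERFACE

Orientations are given as a unit quaternion [x, y, z, w].
In Python, from rig import * gives the robot as it stands.
- The arm moves only by the tool move_arm, never from a script. Its argument "commands" is a list that holds one entry, the list of rows, each a list of 6 numbers: the shift along the tool's x, y, z in units of 40 mm (1.0 is 40 mm), then the turn, a rotation vector about the tool's x, y, z in rad. A call has 1 to 12 rows; each row is the pose to reach, as a shift and turn from the pose commanded when the call began, along the tool's axes at that moment; what a row does not reach only later rows make up. A row lasts 1/8 s, in which the tool goes at most 62.5 mm and 10.7 degrees, less where a joint would pass 70% of its speed; a pose out of reach is approached as far as the arm can. A call with a gripper value outside its range is refused whole. "claw" is the closure, from -1 (fully open) to 1 (shut), so that 0 is half open, set as the call begins (left out, the last holds). The fingers move at their own pace and stop on an object; "squeeze" is the grip in N (left out, the last holds). Time passes only in rows, so rows that repeat a pose let the fingers close. It gives the time, the measured TCP pose, the force, the opening and the grip force at its end, in the units of the state.
- get_obs(): the state, without advancing time (a new reading comes with each control period).
- camera(name): name is "side" or "top" or "wrist"; returns a dict with "pixels" (480x640x3 uint8, blue, green, red), "range_z" (480x640 float32, m along the optical axis (not along the pixel's ray), 0 where there is no reading), "camera_matrix" (3x3 intrinsics, pixels), "extrinsics" (4x4, takes a point from world to camera coordinates). Camera axes: x right, y up, looking along -z (the intrinsics and any distortion apply to the point x, -y, -z); pixel columns grow to the right and rows downward; lengths in m; the calibration is good to about 2 mm. A picture is of the moment at which its call begins.
- hand_in(): hands the job in; it is judged then, once.
The state is a dict: "time": time; "q": joint angles; "joint_velocities": joint speeds; "joint_torque": joint torques, N m; "position": TCP position; "tool_rot": TCP orientation; "ft_force": force on the tool from outside, world axes, zero at the start; "moment": the same for the moment, N m; "grip_width": finger opening in m; "grip_force": force on a finger pad.
Only numpy, scipy, OpenCV 4.12 (cv2) and the standard library are available. Lean on these libraries where they do the work, as an engineer would, in place of code of your own. Each camera call takes 0.05 s, during which the arm holds its last target. There are 200 camera calls.

TASK

Three colour-test blocks stand on end in front of the low painting board. Push the one with the orange top from its white side so that it tips over the board's near edge and comes to lie flat on the board, pointing straight in from that edge with its white face up, ready to paint. Do not pick it up, and leave the teal and purple blocks standing where they are.

Things in the scene. Friction and masses are not known exactly. Their poses are not given: they have to be found in the camera images.
- board: flat wooden board with a cork top, screwed to the table: 260 mm deep (x), 440 mm wide (y), 15 mm thick. Its square near edge is a 15 mm step up from the table; the three blocks stand on the table in a row along it, 4 to 8 mm short of it and about 50 mm apart. Origin: the middle of the near edge, at table level; x points in over the board, away from the robot, y along the edge, z up
- orange_block: test block of light grey aerated concrete, standing on end: 60 mm thick (its x), 80 mm wide (its y), 150 mm tall (its z), about 0.3 to 0.6 kg; the top 30 mm is painted orange on all sides; the -x face, towards the robot, is primed white. Origin: the centre of the block, 75 mm up as it stands. A push in the board's +x direction near its top tips it: it balances at about 27 degrees, then falls by itself. Lying on the board, its centre is 45 mm above the table
- teal_block: test block of light grey aerated concrete, standing on end: 60 mm thick (its x), 80 mm wide (its y), 150 mm tall (its z), about 0.3 to 0.6 kg; the top 30 mm is painted blue-green (teal) on all sides; the -x face, towards the robot, is primed white. Origin: the centre of the block, 75 mm up as it stands. To be left standing
- purple_block: test block of light grey aerated concrete, standing on end: 60 mm thick (its x), 80 mm wide (its y), 150 mm tall (its z), about 0.3 to 0.6 kg; the top 30 mm is painted purple on all sides; the -x face, towards the robot, is primed white. Origin: the centre of the block, 75 mm up as it stands. To be left standing
Mind the look-alikes: they are no part of the job. What is shaped like the teal_block but yellow is not meant.

How it is judged:
By the outcome, as a careful person would: the job done as asked, in the order asked, and still so for the second after the job is handed in, with the robot touching nothing.
It also fails if it takes over 32 s, if anything falls off the work surface, if the arm or the gripper's body presses on something with over 40 N, if the wrist force passes 120 N, or if a joint passes its speed limit or range.

## Working session

There is one attempt and no reset: what is moved stays moved. The work goes in short steps, Python scripts to look and compute and a tool call to move; the robot and the scene stay as the last step left them, time stands still between calls to the robot, and variables do not carry over. Pictures are saved under pics/ and viewed, at most 10 in all, crops included, and the job is handed in when it is done.

Besides the shell and the picture viewer there is one more tool, called after "Emit:" by a JSON object that holds its "api" and its "payload". move_arm: Moves the arm, as the interface text tells. Its arguments: {"type":"object","properties":{"commands":{"type":"array","items":{"type":"array","items":{"type":"array","items":{"type":"number"}}}},"claw":{"type":"number"},"squeeze":{"type":"number"}},"required":["commands"]}

```bash
ls; mkdir -p pics; python3 - <<'E'
from rig import *
import cv2,numpy as np
for n in("top","side"):
    c=camera(n); cv2.imwrite(f"pics/{n}0.png",c["pixels"]); np.savez(f"{n}0.npz",**c)
    print(n,c["camera_matrix"],c["extrinsics"],sorted(c))
o=get_obs();print(o)
E
```

```text
pics
top [[475.23494267   0.         323.75679345]
 [  0.         475.23494267 244.23241831]
 [  0.           0.           1.        ]] [[ 0.01015322 -0.99993443  0.00529672  0.06043613]
 [ 0.98431878  0.01092726  0.17606006 -0.56291306]
 [-0.17610639  0.00342609  0.98436518 -0.75685374]
 [ 0.          0.          0.          1.        ]] ['camera_matrix', 'extrinsics', 'pixels', 'range_z']
side [[562.79229623   0.         312.77929112]
 [  0.         562.79229623 240.10832317]
 [  0.           0.           1.        ]] [[ 0.99730248 -0.07296742  0.00797023 -0.54722485]
 [ 0.04177033  0.65346408  0.75580417 -0.13833133]
 [-0.06035734 -0.75343245  0.65474922 -0.75641046]
 [ 0.          0.          0.          1.        ]] ['camera_matrix', 'extrinsics', 'pixels', 'range_z']
{'time': 0.1, 'q': array([-1.49350627e+00,  5.28408203e-01,  1.43377627e+00,  9.70070072e-06,
        1.18137568e+00, -1.78497742e-01]), 'joint_velocities': array([ 0.00048082, -0.00283414, -0.00353596,  0.00045826, -0.00136858,
        0.00036493]), 'joint_torque': array([-2.19989870e-04, -4.40983593e+01, -1.77150106e+01,  6.35708473e-02,
        5.34172053e-02, -3.79485004e-05]), 'position': array([ 0.15813704, -0.60435097,  0.40384695]), 'tool_rot': array([ 9.91832472e-01,  1.27543636e-01,  5.42398103e-05, -9.82261443e-04]), 'ft_force': array([ 0.03630982, -1.07438686, -0.28035062]), 'moment': array([ 0.01747619, -0.01972695,  0.03174354]), 'grip_force': 0.0, 'grip_width': 0.08662658935905025}
```

View pics/top0.png

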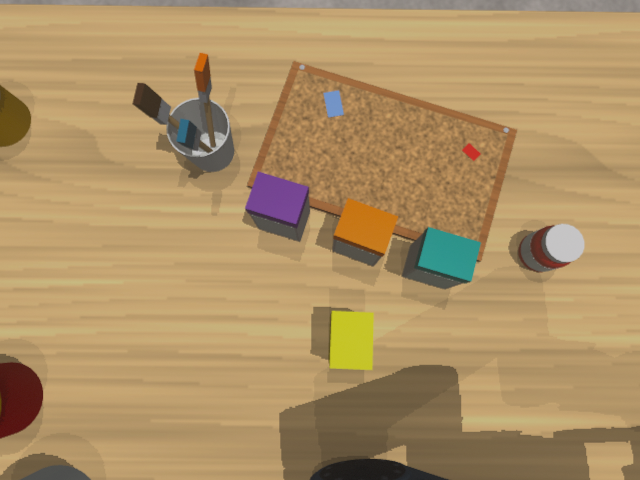

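View pics/side0.png

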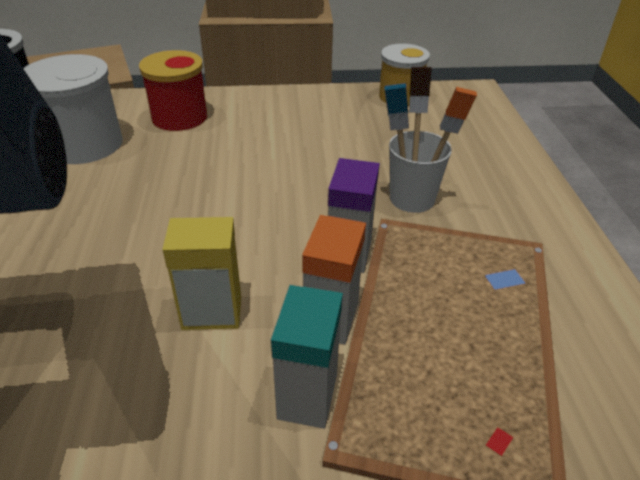

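The top view shows purple at (278,198), orange at (365,226), teal at (448,254) and a yellow look-alike at (352,340), on the robot's side of the row. Orange at (365,226) fits the description. I'll measure it and confirm it in a crop.

```bash
cat > h.py <<'E'
import numpy as np,cv2
def world(c,uv,z=None):
    K,E=c["camera_matrix"],c["extrinsics"];R,t=E[:3,:3],E[:3,3]
    uv=np.atleast_2d(uv).astype(float);C=-R.T@t
    d=np.c_[(uv[:,0]-K[0,2])/K[0,0],-(uv[:,1]-K[1,2])/K[1,1],-np.ones(len(uv))]
    if z is None: s=c["range_z"][uv[:,1].astype(int),uv[:,0].astype(int)]
    else: s=(z-C[2])/(d@R)[:,2]
    return C+(d@R)*s[:,None]
HUE=dict(orange=(5,16),teal=(80,95),purple=(130,150),yellow=(27,33))
def tops(c):
    h=cv2.cvtColor(c["pixels"],cv2.COLOR_BGR2HSV);out={}
    for n,(a,b) in HUE.items():
        m=cv2.inRange(h,(a,150,60),(b,255,255))
        v,u=np.nonzero(m);P=world(c,np.c_[u,v]);k=(abs(P[:,2]-.15)<.006)
        m2=np.zeros_like(m);m2[v[k],u[k]]=255
        m2=cv2.morphologyEx(m2,cv2.MORPH_OPEN,np.ones((5,5)))
        cs=cv2.findContours(m2,0,2)[0]
        if not cs: continue
        q=max(cs,key=cv2.contourArea)[:,0]
        W=world(c,q,.15)[:,:2]
        r=cv2.minAreaRect((W*1000).astype(np.float32))
        out[n]=r
    return out
E
python3 - <<'E'
from h import *
c=dict(np.load("top0.npz"))
for n,r in tops(c).items(): print(n,np.round(r[0],1),np.round(r[1],1),round(r[2],1))
uv=np.array([[249,186],[480,260],[515,130],[296,63]])
W=world(c,uv,.015);print(np.round(W*1000,1)); print([np.round(np.linalg.norm(W[i]-W[i-1])*1000) for i in range(4)])
e=W[0]-W[1];print("edge dir deg",np.degrees(np.arctan2(e[1],e[0]))-90, "far", np.degrees(np.arctan2(*(W[3]-W[2])[[1,0]]))-90)
s=dict(np.load("side0.npz"))
W=world(s,[[330,463],[560,480],[545,243],[381,222]],.015);print(np.round(W*1000,1))
p=cv2.resize(c["pixels"][160:400,220:520],None,fx=2.5,fy=2.5,interpolation=2);cv2.imwrite("pics/crop.png",p)
E
```

```text
orange [568.5  40.5] [29.1 19.4] 0.1
teal [ 532.2 -118.4] [80.3 59.9] 73.6
yellow [405.7  26.1] [61.1 80.8] 88.2
[[ 674.   202.7   15. ]
 [ 543.3 -209.6   15. ]
 [ 787.7 -286.4   15. ]
 [ 917.8  122.6   15. ]]
[np.float64(257.0), np.float64(433.0), np.float64(256.0), np.float64(429.0)]
edge dir deg -17.594925227110053 far -17.646190531112055
[[ 551.8 -215.3   15. ]
 [ 796.8 -251.4   15. ]
 [ 929.9  127.8   15. ]
 [ 676.8  197.2   15. ]]
```

View pics/crop.png

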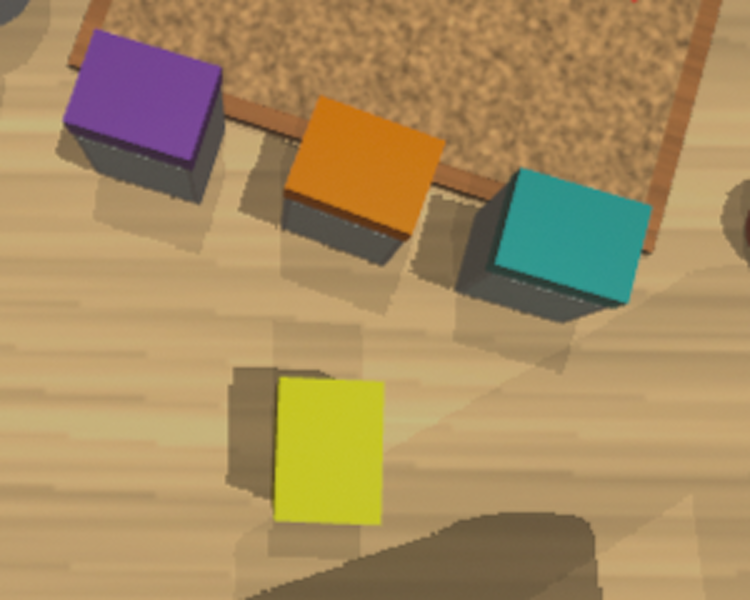

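The crop confirms orange: its top has corners at about (321,97), (444,142), (409,236) and (286,189). The yellow block is clear behind it. Next I'll tidy the hue limits and compute the contact frame.

```bash
sed -i 's/orange=(5,16)/orange=(8,20)/;s/purple=(130,150)/purple=(125,160)/' h.py; python3 - <<'E'
from h import *
c=dict(np.load("top0.npz"))
for n,r in tops(c).items(): print(n,np.round(r[0],1),np.round(r[1],1),round(r[2],1))
crop=np.array([[321,97],[444,142],[409,236],[286,189]])/2.5+[220,160]
W=world(c,crop,.15);print(np.round(W*1000,1),np.round(W.mean(0)*1000,1))
h=cv2.cvtColor(c["pixels"],cv2.COLOR_BGR2HSV);print(h[226,365],h[198,278])
uv=np.array([[226,96],[296,130],[70,66],[650,250]])/2.5+[220,160]
uv[:2]=np.array([[225,118],[295,141]])/2.5+[220,160]
print("near edge",np.round(world(c,uv,.015)*1000,1))
E
```

```text
orange [573.    4.9] [80.9 62.1] 70.0
teal [ 532.2 -118.4] [80.3 59.9] 73.6
yellow [405.7  26.1] [61.1 80.8] 88.2
[[614.4  30.3 150. ]
 [587.3 -43.6 150. ]
 [530.  -21.9 150. ]
 [557.5  51.1 150. ]] [572.3   4.  150. ]
[ 17 228 199] [138 135 147]
near edge [[ 635.8   91.7   15. ]
 [ 619.4   41.3   15. ]
 [ 673.2  204.4   15. ]
 [ 543.3 -209.6   15. ]]
```

```bash
cat > t.py <<'E'
import numpy as np
from rig import *
from scipy.spatial.transform import Rotation as R
def rel(p,yaw=-17.5):
    o=get_obs();r=R.from_quat(o["tool_rot"]);g=R.from_euler("ZX",[yaw,180],degrees=True)
    print("t",o["time"],"pos",o["position"].round(4),"F",o["ft_force"].round(2),"w",round(o["grip_width"],3))
    print("shift",(r.inv().apply(np.array(p)-o["position"])/.04).round(2),"turn",(r.inv()*g).as_rotvec().round(3))
E
python3 -c "
from t import *
rel([.5105,.024,.405])"
```

```text
t 0.1 pos [ 0.1581 -0.6044  0.4038] F [ 0.04 -1.07 -0.28] w 0.087
shift [ 12.5  -12.97   0.  ] turn [-0.002  0.     0.561]
```

Emit:
{"api": "move_arm", "payload": {"commands": [[[0.5,-0.5,0,0,0,0.03],[1.5,-1.5,0,0,0,0.08],[2.6,-2.7,0,0,0,0.13],[3.7,-3.9,0,0,0,0.18],[4.9,-5.1,0,0,0,0.23],[6.1,-6.3,0,0,0,0.28],[7.3,-7.6,0,0,0,0.33],[8.5,-8.8,0,0,0,0.38],[9.7,-10.1,0,0,0,0.43],[10.8,-11.2,0,0,0,0.48],[11.8,-12.2,0,0,0,0.52],[12.5,-12.97,0,0,0,0.561]]], "claw": 0.1}}

```text
time: 1.6
position: [0.5062, 0.0164, 0.4046]
tool_rot: [0.988, -0.153, 0.0, 0.0]
ft_force: [1.2, -0.3, -0.6]
grip_width: 0.0387
grip_force: 0.0
```

```bash
python3 -c "
from t import *
from h import *
rel([.5105,.024,.305])
c=camera('wrist');cv2.imwrite('pics/w1.png',c['pixels']);np.savez('w1.npz',**c)"
```

```text
t 1.6 pos [0.5062 0.0164 0.4046] F [ 1.19 -0.34 -0.61] w 0.039
shift [ 0.04 -0.21  2.49] turn [ 0.    -0.    -0.001]
```

View pics/w1.png

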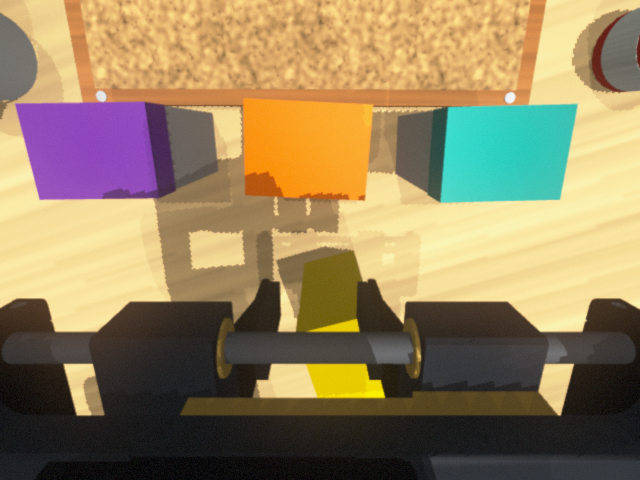

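The wrist view shows orange centred at column 308 with its top at rows 98–200. Purple is on the left and teal on the right. The fingers, at columns 270 and 370, are roughly centred on orange and squared to the board edge. I'll refine the positions with this camera.

```bash
python3 - <<'E'
from h import *
c=dict(np.load("w1.npz"))
for n,r in tops(c).items(): print(n,np.round(r[0],1),np.round(r[1],1),round(r[2],1))
W=world(c,[[90,104],[530,106]],.0);print("edge",W.round(4))
W=world(c,[[72,90],[530,90]],.015);print("edge15",W.round(4))
print("orange corners",(world(c,[[244,98],[373,104],[366,200],[245,195]],.15)*1000).round(1))
print("edge top pts",(world(c,[[100,104],[230,105],[385,106],[510,107]],.015)*1000).round(1))
E
```

```text
orange [572.8   2.7] [81. 61.] 69.8
teal [ 531.5 -119.9] [80.8 59.7] 73.5
purple [616.9 132.2] [72.1 51.3] 72.4
yellow [379.9  12.9] [23.8 14.7] 72.4
edge [[ 0.6771  0.2067  0.    ]
 [ 0.5389 -0.223   0.    ]]
edge15 [[ 0.6901  0.2088  0.015 ]
 [ 0.5554 -0.2165  0.015 ]]
orange corners [[615.   29.8 150. ]
 [587.4 -45.8 150. ]
 [530.  -25.6 150. ]
 [558.   51.2 150. ]]
edge top pts [[ 670.5  188.9   15. ]
 [ 631.    67.3   15. ]
 [ 583.9  -78.1   15. ]
 [ 545.7 -195.6   15. ]]
```

Emit:
{"api": "move_arm", "payload": {"commands": [[[0.05,-0.2,0.8,0,0,0.005],[0.05,-0.2,1.6,0,0,0.005],[0.05,-0.2,2.3,0,0,0.005],[0.05,-0.2,2.8,0,0,0.005],[0.05,-0.2,2.8,0,0,0.005],[0.05,-0.2,2.8,0,0,0.005]]]}}

```text
time: 2.4
position: [0.51, 0.0212, 0.2932]
tool_rot: [0.988, -0.155, 0.0, -0.0]
ft_force: [0.7, -0.2, 0.2]
grip_width: 0.0391
grip_force: 0.0
```

Emit:
{"api": "move_arm", "payload": {"commands": [[[0.1,0,0,0,0,0],[0.2,0,0,0,0,0],[0.3,0,0,0,0,0],[0.4,0,0,0,0,0],[0.5,0,0,0,0,0],[0.6,0,0,0,0,0],[0.7,0,0,0,0,0],[0.75,0,0,0,0,0],[0.8,0,0,0,0,0],[0.85,0,0,0,0,0],[0.9,0,0,0,0,0],[0.9,0,0,0,0,0]]]}}

```text
time: 3.9
position: [0.5443, 0.0103, 0.2928]
tool_rot: [0.988, -0.155, 0.0, -0.0]
ft_force: [-2.1, 0.0, -0.3]
grip_width: 0.0393
grip_force: 0.5
```

```bash
python3 - <<'E'
from t import *
from h import *
rel([.5105,.024,.292],-17.8)
c=camera('wrist');cv2.imwrite('pics/w2.png',c['pixels'])
for n,r in tops(c).items(): print(n,np.round(r[0],1),np.round(r[1],1),round(r[2],1))
E
```

```text
t 3.9 pos [0.5443 0.0103 0.2928] F [-2.09  0.   -0.34] w 0.039
shift [-0.91 -0.07  0.02] turn [-0.    -0.001  0.   ]
orange [585.8  -2.6] [83.8 63.5] 67.9
teal [542.1 -98.7] [41.4 52.5] 73.6
purple [610.6 101.3] [22.1 48. ] 57.0
```

View pics/w2.png

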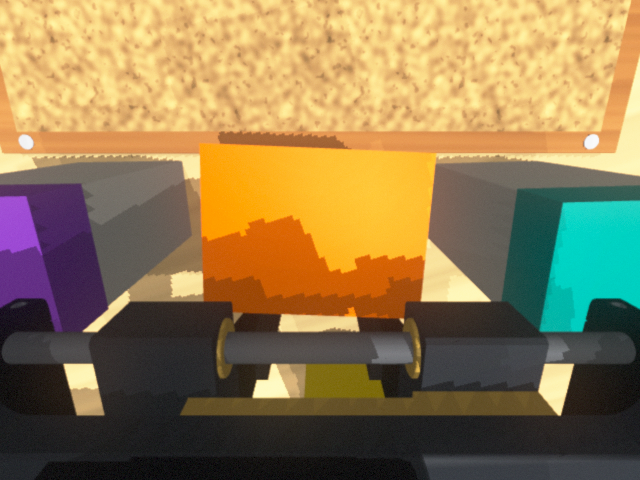

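The wrist view shows orange tilting forward with its top at columns 200–435 and rows 145–315. It is still rotated about 2° relative to the board edge (row 142), and both neighbours are standing. I'll fit its top plane to get the true tilt and yaw.

```bash
cat > pose.py <<'E'
from t import *
from h import *
def orange(cam='wrist'):
    c=camera(cam);h=cv2.cvtColor(c["pixels"],cv2.COLOR_BGR2HSV)
    m=cv2.inRange(h,(8,150,60),(20,255,255));m=cv2.morphologyEx(m,cv2.MORPH_OPEN,np.ones((5,5)))
    cs=cv2.findContours(m,0,2)[0];q=max(cs,key=cv2.contourArea)
    mm=np.zeros_like(m);cv2.drawContours(mm,[q],-1,255,-1)
    v,u=np.nonzero(cv2.erode(mm,np.ones((9,9))));P=world(c,np.c_[u,v])
    P=P[P[:,2]>.05];C=P.mean(0);n=np.linalg.svd(P-C,full_matrices=False)[2][2];n*=np.sign(n[2])
    # corners by intersecting contour rays with the plane
    K,E=c["camera_matrix"],c["extrinsics"];O=-E[:3,:3].T@E[:3,3]
    a=world(c,q[:,0],0.);d=a-O;W=O+d*(((C-O)@n)/(d@n))[:,None]
    x=np.cross([-np.sin(np.radians(-17.8)),np.cos(np.radians(-17.8)),0],n);x/=np.linalg.norm(x);y=np.cross(n,x)
    r=cv2.minAreaRect((np.c_[(W-C)@x,(W-C)@y]*1000).astype(np.float32))
    ctr=C+(x*r[0][0]+y*r[0][1])/1000
    hd=np.degrees(np.arctan2(n[1],n[0]))
    print("top ctr",ctr.round(4),"tilt",np.degrees(np.arccos(n[2])).round(1),"tilt heading",hd.round(1),"rect",np.round(r[1],1),"angle vs board",round(r[2],2),"(0/90=square)")
E
python3 -c "
from pose import *
orange()"
```

```text
top ctr [0.5915 0.0061 0.1539] tilt 8.2 tilt heading 107.8 rect [ 69.4 178.5] angle vs board 0.6 (0/90=square)
```

```bash
python3 - <<'E'
s=open('pose.py').read()
s=s.replace("m=cv2.morphologyEx","Z=world(c,np.indices((480,640))[::-1].reshape(2,-1).T)[:,2].reshape(480,640);m[(Z<.11)|(Z>.19)]=0;m=cv2.morphologyEx")
open('pose.py','w').write(s)
E
python3 -c "
from pose import *
orange();orange()"
```

```text
top ctr [ 0.5866 -0.0008  0.154 ] tilt 4.8 tilt heading 95.6 rect [81.9 63.9] angle vs board 88.0 (0/90=square)
top ctr [ 0.5866 -0.0011  0.1537] tilt 3.6 tilt heading 81.8 rect [81.5 63.3] angle vs board 87.8 (0/90=square)
```

Emit:
{"api": "move_arm", "payload": {"commands": [[[0.07,0,0,0,0,0],[0.14,0,0,0,0,0],[0.21,0,0,0,0,0],[0.28,0,0,0,0,0],[0.35,0,0,0,0,0],[0.42,0,0,0,0,0],[0.49,0,0,0,0,0],[0.56,0,0,0,0,0],[0.63,0,0,0,0,0],[0.7,0,0,0,0,0]]]}}

```text
time: 5.35
position: [0.5709, 0.0018, 0.2927]
tool_rot: [0.988, -0.154, 0.0, -0.0]
ft_force: [-0.9, -0.1, 1.2]
grip_width: 0.0396
grip_force: 0.2
```

```bash
python3 - <<'E'
from pose import *
rel([.5105,.024,.292],-17.8)
a=camera('top')['pixels'][130:330,200:520];b=camera('side')['pixels'][150:450,240:640]
cv2.imwrite('pics/m3.png',np.hstack([cv2.resize(a,(400,250)),cv2.resize(b,(400,300))[:250]]))
orange()
E
```

```text
t 5.35 pos [0.5709 0.0018 0.2927] F [-0.85 -0.09  1.19] w 0.04
shift [-1.61 -0.07  0.02] turn [-0. -0.  0.]
top ctr [ 0.6243 -0.0154  0.1518] tilt 24.1 tilt heading -18.7 rect [81.4 67.6] angle vs board 89.78 (0/90=square)
```

View pics/m3.png

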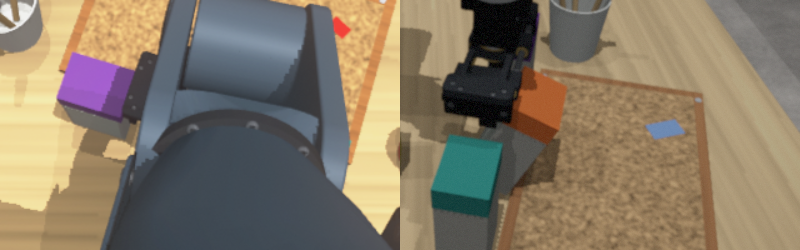

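The side view shows orange tilted over the board edge at about (540,105), with teal and purple upright. The tilt is 24° and it is now square to the board, so I'll continue the slow push past the balance point.

Emit:
{"api": "move_arm", "payload": {"commands": [[[0.07,0,0,0,0,0],[0.14,0,0,0,0,0],[0.21,0,0,0,0,0],[0.28,0,0,0,0,0],[0.35,0,0,0,0,0],[0.42,0,0,0,0,0],[0.45,0,0,0,0,0],[0.45,0,0,0,0,0],[0.45,0,0,0,0,0],[0.45,0,0,0,0,0],[0.45,0,0,0,0,0],[0.45,0,0,0,0,0]]]}}

```text
time: 7.0
position: [0.5878, -0.0036, 0.2928]
tool_rot: [0.988, -0.154, -0.0, -0.0]
ft_force: [-0.7, 0.3, -0.1]
grip_width: 0.0392
grip_force: 0.0
```

```bash
python3 - <<'E'
from pose import *
rel([.5105,.024,.292],-17.8)
b=camera('side')['pixels'][150:450,240:640];a=camera('wrist')['pixels']
cv2.imwrite('pics/m4.png',np.hstack([cv2.resize(a,(400,300)),b]))
E
```

```text
t 7.0 pos [ 0.5878 -0.0036  0.2928] F [-0.71  0.28 -0.05] w 0.039
shift [-2.05 -0.07  0.02] turn [-0.  0.  0.]
```

View pics/m4.png

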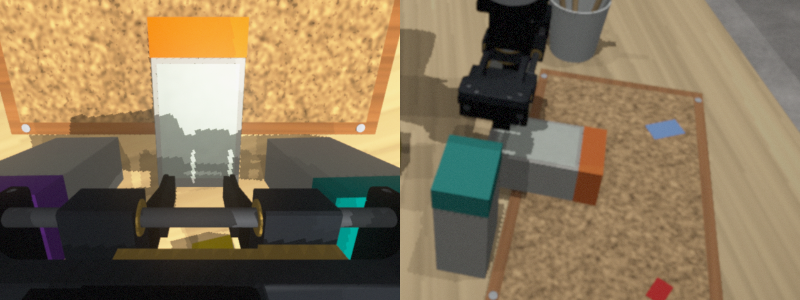

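Orange has fallen and lies white side up, pointing in (wrist view columns 150–245). Both neighbours are standing. I'll retract straight up, then back, and measure.

Emit:
{"api": "move_arm", "payload": {"commands": [[[0,0,-0.6,0,0,0],[0,0,-1.6,0,0,0],[0,0,-2.6,0,0,0],[-0.8,0,-3.4,0,0,0],[-2.0,0,-3.8,0,0,0],[-3.0,0,-3.8,0,0,0],[-3.2,0,-3.8,0,0,0],[-3.2,0,-3.8,0,0,0]]]}}

```text
time: 8.1
position: [0.4662, 0.0354, 0.4451]
tool_rot: [0.988, -0.154, 0.001, 0.0]
ft_force: [-0.4, 0.1, -0.5]
grip_width: 0.0394
grip_force: 0.0
```

```bash
python3 - <<'E'
from pose import *
rel([.5105,.024,.292],-17.8)
c=camera('wrist');cv2.imwrite('pics/w5.png',c['pixels']);np.savez('w5.npz',**c)
for n,r in tops(c).items(): print(n,np.round(r[0],1),np.round(r[1],1),round(r[2],1))
E
```

```text
t 8.1 pos [0.4662 0.0354 0.4451] F [-0.38  0.08 -0.5 ] w 0.039
shift [ 1.14 -0.07  3.83] turn [-0.    -0.002  0.001]
teal [ 531.5 -120.1] [81.1 59.7] 73.8
purple [622.8 135.9] [74.9 42.4] 69.8
yellow [418.1  -2.8] [ 6.8 15. ] 75.3
```

View pics/w5.png

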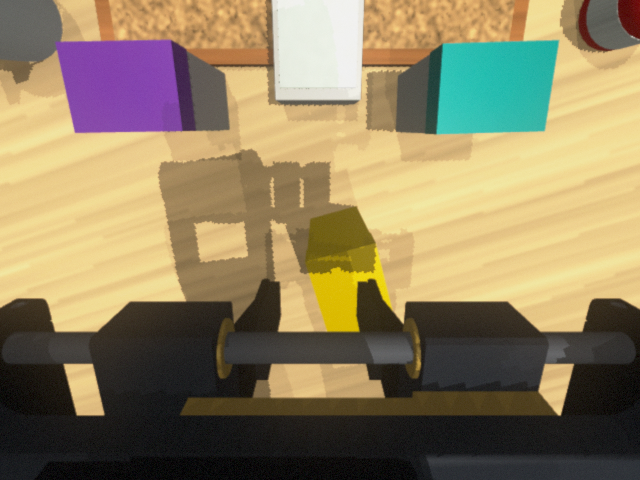

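The wrist view shows the white face with its near end at about (276,100) to (360,101), and its sides running up to row 0. Purple and teal are standing.

```bash
python3 - <<'E'
from h import *
c=dict(np.load("w5.npz"))
g=np.radians(-17.8);x=np.array([np.cos(g),np.sin(g),0]);y=np.array([-np.sin(g),np.cos(g),0])
f=lambda uv,z:np.c_[world(c,uv,z)@x,world(c,uv,z)@y,world(c,uv)[:,2]]*1000
print("white L0 L1 R1 R0",f([[273,2],[275,98],[360,99],[363,2]],.075).round(1))
print("edge",f([[110,66],[250,66],[380,67],[515,68]],.015).round(1))
E
```

```text
white L0 L1 R1 R0 [[619.2 214.8  73.1]
 [542.1 215.9  73.6]
 [541.2 136.9  73.3]
 [619.2 137.1  76. ]]
edge [[578.3 396.6 149.8]
 [578.3 248.1   0.9]
 [577.4 110.1   0.8]
 [576.5 -33.5 150.6]]
```

Orange lies flat, with its top at about 74 mm. It is within 1° of square to the edge, white face up, with its centre about 37 mm in over the edge and stable. A final check of the neighbours, then I'll hand in.

```bash
python3 - <<'E'
from h import *
from rig import *
r0=dict(np.load("top0.npz"));a=tops(r0);b=tops(camera("top"))
for n in("teal","purple"): print(n,a.get(n),b.get(n))
print(hand_in())
E
```

```text
teal ((532.177978515625, -118.4292984008789), (80.30054473876953, 59.90903091430664), 73.56351470947266) None
purple None None
the job is handed in; nothing more can be done
None
```

I handed the job in: the orange block lies flat on the board, white face up and within about 1° of straight in, but its near end overhangs the board's edge by about 37 mm (I left it, as pushing further risked hitting the other blocks). Teal measured unmoved after the push; purple was standing in the last wrist picture, but the final top-camera check of both gave no reading.

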